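# Tip the standing tube into its fixture and push it home

### The job

The long square tube has been left standing on end at the open end of the tube fixture. Push it over so that it lies down along the trough, then push it lengthwise until its front end is up against the end stop. Only push it, never pick it up or lift it, and leave the short tube, the bottle, the cup and the carton round the fixture standing where they are.

Things in the scene. Friction and masses are not known exactly. Their poses are not given: they have to be found in the camera images.
- fixture: Tube fixture, screwed down: dark steel base plate 300 x 100 x 10 mm with a straight trough along the middle of its length. Origin: centre of the plate's underside, on the worktop. x runs along the trough from its open end (-x, no wall there) to the end stop (+x); z is up.
- trough_floor (a point): Middle of the trough's floor, 10 mm above the worktop, over the fixture's origin; same axes. Two thin steel guide strips bound the trough from x = -139 to +123 mm: 36 mm apart at the floor, their tops flared outward (55 mm apart, 25 mm above the worktop).
- stop_face (a point): Centre of the end stop's face, against which the tube's front end goes: an aluminium block 60 mm wide, its top 44 mm above the worktop, its face 125 mm from the fixture's origin along the fixture's +x. The point is 26 mm above the worktop, half-way up a lying tube.
- tube_mid (a point): Centre of the long square tube: galvanised steel, 32 x 32 x 160 mm, about 0.17 kg, both ends open (2 mm walls); y is its length. It starts standing in the trough near the open end, a flat side facing the stop within a few degrees, this point 90 mm above the worktop. Lying in the trough, this point is 26 mm and its upper side 42 mm above the worktop, its front end 80 mm ahead.
- tube_top (a point): Centre of the tube's end that is uppermost at the start (170 mm above the worktop) and becomes the front end, towards the stop. Pushed near here towards the stop the tube tips over its lower front edge without sliding, falls by itself past about 11 degrees of lean, and then lies 34 to 74 mm short of the stop.
- short_tube: Bystander: the short square tube, 25 x 25 x 110 mm, standing on end on the worktop beside the fixture, about 0.13 m from the trough. Origin: half-way up, in the middle of one of its sides; its y axis is its length and points up.
- bottle: Bystander: yellow oil bottle with a red spout, 48 mm across, 92 mm high, standing beyond the end stop. Origin: centre of its underside.
- cup: Bystander: open steel cup, 59 mm across, 64 mm high, standing beside the fixture. Origin: centre of its underside.
- carton: Bystander: small closed cardboard carton, 65 x 70 x 55 mm, standing beyond the end stop. Origin: centre of its underside.

How it is judged:
By the outcome, as a careful person would: the job done as asked, in the order asked, and still so for the second after the job is handed in, with the robot touching nothing.
It also fails if it takes over 40 s, if anything falls off the work surface, if the arm or the gripper's body presses on something with over 40 N, if the wrist force passes 120 N, or if a joint passes its speed limit or range.

### The arm

A 6-joint arm with a two-finger parallel gripper is mounted at the origin on a cart in front of the work surface, level with it; the furniture and walls round the work are solid. World frame = base frame: x ahead of the robot, y to its left, z up, the work surface at z = 0. Lengths are in m, angles in rad, forces in N, time in s.
With the tool pointing down it reaches from about 0.275 to 0.725 m from the base axis. Payload 15.9 kg.
Tool frame: the origin (TCP) lies on the centre line of the jaws, within the pads' length; the fingertips stand 19 mm ahead of it and the grasp point (between the pads) is the TCP; z points along the fingers, y is the line along which they close (so a half turn about z gives the same grasp; the last joint's range is limited). The gripper opens to 85 mm and grips with 20 to 120 N. Pads are 22 mm wide; open, the fingers measure 114 mm over their backs; the gripper's body (76 mm by 85 mm) begins 54 mm behind the grasp point. The pads swing forward as they close: fully open they stand 13 mm farther back than shut.
Start: joints at [1.307, 0.213, -0.034, 1.323, 0, 1.571], TCP at [0.13, 0.483, 0.25] pointing down, gripper open.
Joint ranges: [-2.98, 2.98], [-0.74, 1.72], [-1.14, 1.35], [-2.1, 2.04], [-1.57, 1.44], [-3.14, 3.14]. Speed limits (rad/s): [1.89, 1.89, 2.39, 2.57, 3.14, 3.14].

### API

Orientations are given as a 3x3 rotation matrix whose columns are the frame's x, y, z axes.
In Python, from workcell import sense, vision, robot gives the robot as it stands.
- The arm moves only by the tool apply_moves, never from a script. Its argument "deltas" is a list of rows, each an object of numbers: "ax", "ay", "az": the turn, a rotation vector about the tool's x, y, z in degrees; "tx", "ty", "tz": the shift along the tool's x, y, z in cm; "fingers": the opening, from -1 (shut) to 1 (fully open). In form: [{"ax": .., "ay": .., "az": .., "tx": .., "ty": .., "tz": .., "fingers": ..}, ...]. A call has 1 to 12 rows; each row shifts and turns the commanded pose from where the row before left it, along the tool's axes as they then stand; what a row does not reach is not made up. A row lasts 1/10 s, in which the tool goes at most 50 mm and 8.59 degrees, less where a joint would pass 70% of its speed; a pose out of reach is approached as far as the arm can. A call is refused whole if a number of a shift passes 5 or a number of a turn 8.59, either way. A call with a gripper value outside its range is refused whole. The fingers move at their own pace and stop on an object; the grip force is fixed at half the most. Time passes only in rows, so rows that do not move let the fingers close. It gives the time, the measured TCP pose, the force, the opening and the grip force at its end, in the units of the state.
- sense(): the state, without advancing time (a new reading comes with each control period).
- vision.snapshot(name): name is "side" or "top"; returns the picture (420x560x3 uint8, red, green, blue); there is no depth.
- vision.get_calibration(name): a dict with "K" (3x3 intrinsics, pixels), "extrinsics" (4x4, takes a point from camera to world coordinates). Camera axes: x right, y down, z forward; pixel columns grow to the right and rows downward; lengths in m; the calibration is good to about 2 mm. A picture is of the moment at which its call begins. get_calibration takes no time and is no camera call.
- robot.close_job(): hands the job in; it is judged then, once.
Trained networks look in the newest picture that a camera, given by its name, has taken for a name from the list of things; names that differ only in an ending like _2 or _b are one class to them, and where a whole thing is asked for, a point or a joint stands for the part that bears it (a point fixed in the world has none). Each returns a list of dicts, best first, with "score" (0 to 1); they miss things now and then, are a little off and sometimes report something else, mostly with a low value. They report only what shows in the picture. A call takes as long as a camera call.
- vision.spot_in(camera, target): "xy" ([column, row] in pixels, amid what is visible of it).
The state is a dict: "time_s": time; "joints": joint angles; "qvel": joint speeds; "effort": joint torques, N m; "tcp_pos": TCP position; "eef_rot": TCP orientation; "ft_force": force on the tool from outside, world axes, zero at the start; "ft_torque": the same for the moment, N m; "finger_gap": finger opening in m; "grasp_force": force on a finger pad.
Only numpy, scipy, OpenCV 4.12 (cv2) and the standard library are available. Lean on these libraries where they do the work, as an engineer would, in place of code of your own. Each camera call takes 0.05 s, during which the arm holds its last target. There are 200 camera calls.

## Working session

There is one attempt and no reset: what is moved stays moved. The work goes in short steps, Python scripts to look and compute and a tool call to move; the robot and the scene stay as the last step left them, time stands still between calls to the robot, and variables do not carry over. Pictures are saved under pics/ and viewed, at most 10 in all, crops included, and the job is handed in when it is done.

Besides the shell and the picture viewer there is one more tool, called after "Emit:" as a command line: name --argument value ..., lists and objects as JSON in quotes. apply_moves: Moves the arm, as the interface text tells. Its arguments: {"type":"object","properties":{"deltas":{"type":"array","items":{"type":"object","properties":{"ax":{"type":"number"},"ay":{"type":"number"},"az":{"type":"number"},"tx":{"type":"number"},"ty":{"type":"number"},"tz":{"type":"number"},"fingers":{"type":"number"}}}}},"required":["deltas"]}

```bash
mkdir -p pics
cat > h.py <<'E'
import numpy as np, cv2
from workcell import sense, vision, robot
def snap(c,n):
    im=vision.snapshot(c); cv2.imwrite(f'pics/{n}.png',cv2.cvtColor(im,cv2.COLOR_RGB2BGR)); return im
def ray(c,uv):
    k=vision.get_calibration(c);K=np.array(k['K']);E=np.array(k['extrinsics'])
    d=E[:3,:3]@np.linalg.inv(K)@np.array([*uv,1.]); return E[:3,3],d
def atz(c,uv,z):
    o,d=ray(c,uv); return o+d*(z-o[2])/d[2]
def proj(c,p):
    k=vision.get_calibration(c);K=np.array(k['K']);E=np.linalg.inv(np.array(k['extrinsics']))
    q=K@(E[:3,:3]@np.array(p)+E[:3,3]); return q[:2]/q[2]
E
python3 - <<'E'
from h import *
np.set_printoptions(precision=3,suppress=True)
for c in('side','top'):
    snap(c,c+'1'); print(c,np.array(vision.get_calibration(c)['extrinsics']))
    for t,z in(('fixture',.01),('tube_top',.17),('tube_mid',.09),('short_tube',.055),('bottle',.046),('cup',.032),('carton',.027),('stop_face',.026)):
        for r in vision.spot_in(c,t)[:2]: print(t,r['xy'],round(r['score'],2),atz(c,r['xy'],z))
s=sense();print(s['time_s'],s['tcp_pos'],s['eef_rot'],s['ft_force'])
E
```

```text
side [[ 0.948 -0.159  0.277  0.292]
 [-0.319 -0.428  0.845 -0.675]
 [-0.016 -0.89  -0.457  0.528]
 [ 0.     0.     0.     1.   ]]
fixture [321.7, 319.4] 0.62 [ 0.54  -0.125  0.01 ]
tube_top [363.9, 296.3] 0.95 [ 0.529 -0.273  0.17 ]
tube_mid [362.2, 294.6] 0.81 [ 0.582 -0.178  0.09 ]
short_tube [368.8, 240.5] 0.9 [0.697 0.011 0.055]
short_tube [324.2, 317.9] 0.68 [ 0.523 -0.171  0.055]
bottle [256.0, 245.4] 0.89 [0.485 0.084 0.046]
cup [332.9, 247.5] 0.58 [0.636 0.044 0.032]
carton [209.1, 267.1] 0.83 [0.386 0.068 0.027]
stop_face [317.6, 318.1] 0.81 [ 0.527 -0.137  0.026]
top [[ 0.024 -0.997  0.068  0.483]
 [-1.    -0.024 -0.008  0.039]
 [ 0.01  -0.068 -0.998  0.985]
 [ 0.     0.     0.     1.   ]]
fixture [336.4, 214.7] 0.74 [ 0.55  -0.092  0.01 ]
tube_top [383.4, 199.7] 0.95 [ 0.573 -0.17   0.17 ]
tube_mid [386.6, 200.2] 0.75 [ 0.581 -0.198  0.09 ]
short_tube [321.9, 167.1] 0.71 [ 0.663 -0.048  0.055]
bottle [259.0, 234.7] 0.76 [0.494 0.101 0.046]
cup [334.3, 218.3] 0.69 [ 0.539 -0.084  0.032]
cup [282.9, 177.3] 0.67 [0.639 0.047 0.032]
carton [264.2, 276.5] 0.59 [0.391 0.087 0.027]
stop_face [338.0, 221.2] 0.73 [ 0.532 -0.094  0.026]
0.9 [0.13  0.483 0.25 ] [[-0.965  0.261 -0.   ]
 [ 0.261  0.965  0.   ]
 [ 0.     0.    -1.   ]] [ 0.044 -0.484 -0.119]
```

View pics/top1.png

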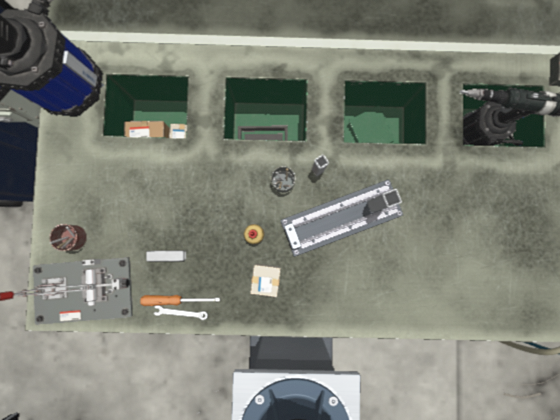

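View pics/side1.png

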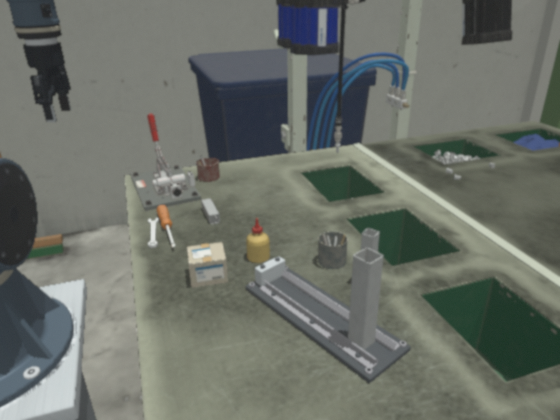

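The top view shows the fixture from the stop at about (291,235) to the open end at about (395,197), with the tube standing near (390,198). The side view agrees: tube top is at (366,257), the stop at (270,268). I'll enlarge the top view for exact corners.

Run:
```python
import cv2
im=cv2.imread('pics/top1.png')[140:290,240:420]
cv2.imwrite('pics/c1.png',cv2.resize(im,None,fx=4,fy=4,interpolation=cv2.INTER_CUBIC))
im=cv2.imread('pics/side1.png')[220:380,240:420]
cv2.imwrite('pics/c2.png',cv2.resize(im,None,fx=3.75,fy=3.75,interpolation=cv2.INTER_CUBIC)[:600])
```

```text
(no output)
```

View pics/c1.png

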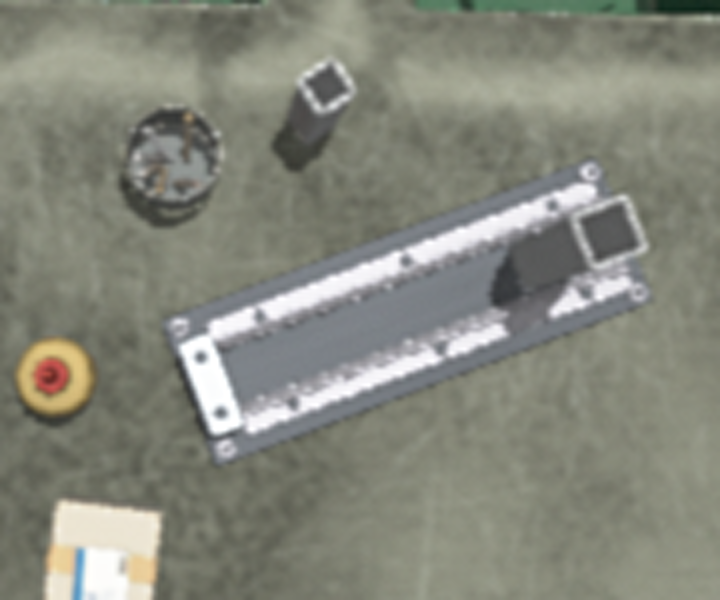

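View pics/c2.png

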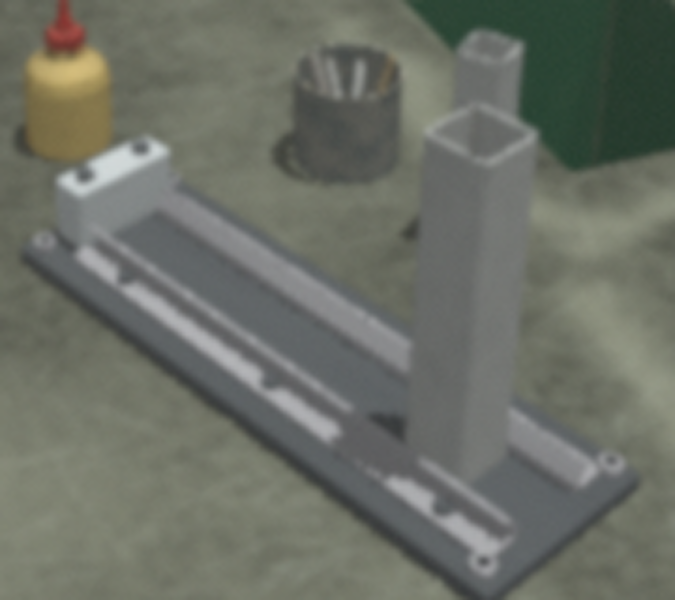

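The top crop shows the plate corners at about (165,322), (220,464), (650,298), (592,158), and the tube's top square centred at (609,232). The short tube stands at about (328,87). The side crop has the tube's top centre at (481,135).

Run:
```python
from h import *
np.set_printoptions(precision=4,suppress=True)
f=lambda u,v:(240+u/4-.375,140+v/4-.375)
P=[atz('top',f(*p),.01) for p in((165,322),(220,464),(650,298),(592,158))]
print(np.array(P),[np.linalg.norm(P[i]-P[(i+1)%4]) for i in range(4)])
c=np.mean(P,0); ax=(P[0]+P[1]-P[2]-P[3])[:2]; ax2=(P[0]-P[1]+P[3]-P[2])[:2]
print('c',c,'yaw',np.degrees(np.arctan2(ax[1],ax[0])),np.degrees(np.arctan2(ax2[1],ax2[0])))
a=ax/np.linalg.norm(ax); n=np.array([-a[1],a[0]])
def loc(p): d=p[:2]-c[:2]; return np.array([d@a,d@n])
print('a',a)
g=lambda u,v:(240+u/3.75-.37,220+v/3.75-.37)
t1=atz('top',f(609,232),.17);t2=atz('side',g(481,135),.17);print('top',t1,loc(t1),t2,loc(t2))
q=[atz('top',f(*p),.17) for p in((575,209),(632,196),(648,251),(590,271))];print([loc(x) for x in q])
for nme,p,z in(('short',(328,87),.11),('cup',(175,155),.064),('bottle',(53,376),.092),('stopc',(197,342),.044),('stopd',(228,432),.044),('sf1',(205,335),.044),('sf2',(243,428),.044)):
    w=atz('top',f(*p),z);print(nme,w,loc(w))
for p in((23,255),(640,475),(490,600)): w=atz('side',g(*p),.01);print('side',w,loc(w))
```

```text
[[ 0.5324  0.0494  0.01  ]
 [ 0.4435  0.0125  0.01  ]
 [ 0.5553 -0.2595  0.01  ]
 [ 0.6444 -0.2218  0.01  ]] [np.float64(0.09628409750167286), np.float64(0.2939696741368659), np.float64(0.09675964039730788), np.float64(0.2934322463780694)]
c [ 0.5439 -0.1048  0.01  ] yaw 112.3864414987564 22.737573245417362
a [-0.3809  0.9246]
top [ 0.5783 -0.1883  0.17  ] [-0.0902 -0.    ] [ 0.5778 -0.1923  0.17  ] [-0.0938  0.002 ]
[array([-0.0778, -0.018 ]), array([-0.109 , -0.0135]), array([-0.1059,  0.0169]), array([-0.0729,  0.0158])]
short [ 0.6653 -0.0422  0.11  ] [ 0.0117 -0.1361]
cup [0.6309 0.0454 0.064 ] [ 0.1058 -0.1376]
bottle [0.4954 0.1127 0.092 ] [ 0.2197 -0.038 ]
stopc [0.5189 0.0292 0.044 ] [ 0.1334 -0.0279]
stopd [0.4645 0.009  0.044 ] [0.1355 0.0301]
sf1 [0.5234 0.0244 0.044 ] [ 0.1273 -0.0302]
sf2 [ 0.4671 -0.0002  0.044 ] [0.1261 0.0311]
side [0.4415 0.0036 0.01  ] [0.1392 0.0534]
side [ 0.6447 -0.2283  0.01  ] [-0.1526 -0.0462]
side [ 0.5547 -0.2662  0.01  ] [-0.1533  0.0515]
```

Emit:
apply_moves --deltas '[{"az": 7.5,"fingers": -1},{"az": 7.5,"fingers": -1},{"az": 7.5,"fingers": -1},{"az": 7.5,"fingers": -1},{"az": 7.5,"fingers": -1},{"az": 7.5,"fingers": -1},{"az": 7.5,"fingers": -1}]'

```text
validation failed for argument at $.de...
```

Emit:
apply_moves --deltas '[{"tx": -3.5,"ty": 0.6,"fingers": -1},{"tx": -3.5,"ty": 0.6,"fingers": -1},{"tx": -3.5,"ty": 0.6,"fingers": -1},{"tx": -3.5,"ty": 0.6,"fingers": -1},{"tx": -3.5,"ty": 0.6,"fingers": -1},{"tx": -3.5,"ty": 0.6,"fingers": -1},{"tx": -3.5,"ty": 0.6,"fingers": -1},{"tx": -3.5,"ty": 0.6,"fingers": -1},{"tx": -3.5,"ty": 0.6,"fingers": -1},{"tx": -3.5,"ty": 0.6,"fingers": -1},{"tx": -3.5,"ty": 0.6,"fingers": -1},{"fingers": -1}]'

```text
validation failed for argument at $.de...
```

Emit:
apply_moves --deltas '[{"ax": 0,"ay": 0,"az": 7.5,"tx": 0,"ty": 0,"tz": 0,"fingers": -1},{"ax": 0,"ay": 0,"az": 7.5,"tx": 0,"ty": 0,"tz": 0,"fingers": -1},{"ax": 0,"ay": 0,"az": 7.5,"tx": 0,"ty": 0,"tz": 0,"fingers": -1},{"ax": 0,"ay": 0,"az": 7.5,"tx": 0,"ty": 0,"tz": 0,"fingers": -1},{"ax": 0,"ay": 0,"az": 7.5,"tx": 0,"ty": 0,"tz": 0,"fingers": -1},{"ax": 0,"ay": 0,"az": 7.5,"tx": 0,"ty": 0,"tz": 0,"fingers": -1},{"ax": 0,"ay": 0,"az": 7.5,"tx": 0,"ty": 0,"tz": 0,"fingers": -1}]'

```text
time_s: 1.6
tcp_pos: [0.1304, 0.4827, 0.2503]
eef_rot: [[-0.376, 0.927, -0.0], [0.927, 0.376, -0.0], [-0.0, -0.0, -1.0]]
ft_force: [-0.5, -0.9, -0.9]
finger_gap: -0.0002
grasp_force: 0.0
```

Emit:
apply_moves --deltas '[{"ax": 0,"ay": 0,"az": 0,"tx": -3.5,"ty": 0.6,"tz": 0,"fingers": -1},{"ax": 0,"ay": 0,"az": 0,"tx": -3.5,"ty": 0.6,"tz": 0,"fingers": -1},{"ax": 0,"ay": 0,"az": 0,"tx": -3.5,"ty": 0.6,"tz": 0,"fingers": -1},{"ax": 0,"ay": 0,"az": 0,"tx": -3.5,"ty": 0.6,"tz": 0,"fingers": -1},{"ax": 0,"ay": 0,"az": 0,"tx": -3.5,"ty": 0.6,"tz": 0,"fingers": -1},{"ax": 0,"ay": 0,"az": 0,"tx": -3.5,"ty": 0.6,"tz": 0,"fingers": -1},{"ax": 0,"ay": 0,"az": 0,"tx": -3.5,"ty": 0.6,"tz": 0,"fingers": -1},{"ax": 0,"ay": 0,"az": 0,"tx": -3.5,"ty": 0.6,"tz": 0,"fingers": -1},{"ax": 0,"ay": 0,"az": 0,"tx": -3.5,"ty": 0.6,"tz": 0,"fingers": -1},{"ax": 0,"ay": 0,"az": 0,"tx": -3.5,"ty": 0.6,"tz": 0,"fingers": -1},{"ax": 0,"ay": 0,"az": 0,"tx": -3.5,"ty": 0.6,"tz": 0,"fingers": -1},{"ax": 0,"ay": 0,"az": 0,"tx": -3.5,"ty": 0.6,"tz": 0,"fingers": -1}]'

```text
time_s: 2.8
tcp_pos: [0.3575, 0.1204, 0.2505]
eef_rot: [[-0.381, 0.925, 0.001], [0.925, 0.381, 0.0], [-0.0, 0.001, -1.0]]
ft_force: [0.1, 1.1, 0.2]
finger_gap: 0.0001
grasp_force: 0.0
```

Emit:
apply_moves --deltas '[{"ax": 0,"ay": 0,"az": 0,"tx": -3.9,"ty": 0.8,"tz": 0,"fingers": -1},{"ax": 0,"ay": 0,"az": 0,"tx": -3.9,"ty": 0.8,"tz": 0,"fingers": -1},{"ax": 0,"ay": 0,"az": 0,"tx": -3.9,"ty": 0.8,"tz": 0,"fingers": -1},{"ax": 0,"ay": 0,"az": 0,"tx": -3.9,"ty": 0.8,"tz": 0,"fingers": -1},{"ax": 0,"ay": 0,"az": 0,"tx": -3.9,"ty": 0.8,"tz": 0,"fingers": -1},{"ax": 0,"ay": 0,"az": 0,"tx": -3.9,"ty": 0.8,"tz": 0,"fingers": -1},{"ax": 0,"ay": 0,"az": 0,"tx": -3.9,"ty": 0.8,"tz": 0,"fingers": -1},{"ax": 0,"ay": 0,"az": 0,"tx": -3.9,"ty": 0.8,"tz": 0,"fingers": -1},{"ax": 0,"ay": 0,"az": 0,"tx": -3.9,"ty": 0.8,"tz": 0,"fingers": -1},{"ax": 0,"ay": 0,"az": 0,"tx": -3.9,"ty": 0.8,"tz": 0,"fingers": -1},{"ax": 0,"ay": 0,"az": 0,"tx": -3.9,"ty": 0.8,"tz": 0,"fingers": -1},{"ax": 0,"ay": 0,"az": 0,"tx": -2,"ty": 0,"tz": 0,"fingers": -1}]'

```text
time_s: 4.0
tcp_pos: [0.6103, -0.2622, 0.2491]
eef_rot: [[-0.38, 0.925, -0.001], [0.925, 0.38, 0.0], [0.0, -0.001, -1.0]]
ft_force: [0.7, 0.1, 0.0]
finger_gap: -0.0004
grasp_force: 0.0
```

Run:
```python
from h import *
s=sense();p=np.array(s['tcp_pos']);a=np.array([-.3815,.9244]);n=np.array([-a[1],a[0]]);d=p[:2]-[.544,-.1055]
print(p,d@a,d@n,s['joints'])
```

```text
[ 0.61026334 -0.26218532  0.24913722] -0.17011937846956315 -0.0014783819351511032 [-4.05705235e-01  5.83089848e-01  5.07019494e-01  1.49542137e+00
 -1.73758571e-04  7.75422432e-01]
```

Emit:
apply_moves --deltas '[{"ax": 0,"ay": 0,"az": 0,"tx": 0,"ty": -0.2,"tz": 2.8,"fingers": -1},{"ax": 0,"ay": 0,"az": 0,"tx": 0,"ty": 0,"tz": 2.8,"fingers": -1},{"ax": 0,"ay": 0,"az": 0,"tx": 0,"ty": 0,"tz": 2.8,"fingers": -1},{"ax": 0,"ay": 0,"az": 0,"tx": 2,"ty": 0,"tz": 0,"fingers": -1},{"ax": 0,"ay": 0,"az": 0,"tx": 1.5,"ty": 0,"tz": 0,"fingers": -1},{"ax": 0,"ay": 0,"az": 0,"tx": 0.5,"ty": 0,"tz": 0,"fingers": -1},{"ax": 0,"ay": 0,"az": 0,"tx": 0.5,"ty": 0,"tz": 0,"fingers": -1},{"ax": 0,"ay": 0,"az": 0,"tx": 0.5,"ty": 0,"tz": 0,"fingers": -1},{"ax": 0,"ay": 0,"az": 0,"tx": 0.5,"ty": 0,"tz": 0,"fingers": -1},{"ax": 0,"ay": 0,"az": 0,"tx": 0.5,"ty": 0,"tz": 0,"fingers": -1}]'

```text
time_s: 5.0
tcp_pos: [0.5845, -0.2051, 0.1663]
eef_rot: [[-0.381, 0.925, 0.0], [0.925, 0.381, -0.0], [-0.0, 0.0, -1.0]]
ft_force: [-0.3, -1.0, 0.1]
finger_gap: 0.0
grasp_force: 0.1
```

Run:
```python
from h import *
im=snap('side','s2'); c=cv2.cvtColor(im,4)[160:380,200:460]
cv2.imwrite('pics/s2c.png',cv2.resize(c,None,fx=2.5,fy=2.5))
```

```text
(no output)
```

View pics/s2c.png

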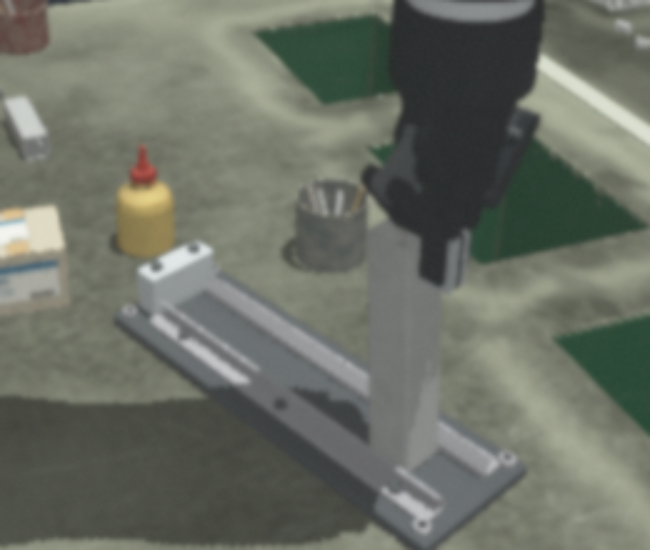

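The picture shows the fingertips behind the tube's top at about (440,265), with the tube just starting to lean and the gripper's body above it. I'll push on.

Emit:
apply_moves --deltas '[{"ax": 0,"ay": 0,"az": 0,"tx": 0.5,"ty": 0,"tz": 0,"fingers": -1},{"ax": 0,"ay": 0,"az": 0,"tx": 0.5,"ty": 0,"tz": 0,"fingers": -1},{"ax": 0,"ay": 0,"az": 0,"tx": 0.5,"ty": 0,"tz": 0,"fingers": -1},{"ax": 0,"ay": 0,"az": 0,"tx": 0.5,"ty": 0,"tz": 0,"fingers": -1},{"ax": 0,"ay": 0,"az": 0,"tx": 0.5,"ty": 0,"tz": 0,"fingers": -1},{"ax": 0,"ay": 0,"az": 0,"tx": 0.5,"ty": 0,"tz": 0,"fingers": -1},{"ax": 0,"ay": 0,"az": 0,"tx": 0,"ty": 0,"tz": 0,"fingers": -1},{"ax": 0,"ay": 0,"az": 0,"tx": 0,"ty": 0,"tz": 0,"fingers": -1},{"ax": 0,"ay": 0,"az": 0,"tx": 0,"ty": 0,"tz": 0,"fingers": -1},{"ax": 0,"ay": 0,"az": 0,"tx": -4,"ty": 0,"tz": 0,"fingers": -1},{"ax": 0,"ay": 0,"az": 0,"tx": -4,"ty": 0,"tz": 0,"fingers": -1}]'

```text
time_s: 6.15
tcp_pos: [0.604, -0.2519, 0.1667]
eef_rot: [[-0.382, 0.924, 0.0], [0.924, 0.382, -0.0], [-0.0, 0.0, -1.0]]
ft_force: [1.7, 0.5, 0.6]
finger_gap: -0.0
grasp_force: 0.0
```

Run:
```python
from h import *
im=snap('side','s3'); c=cv2.cvtColor(im,4)[160:380,200:460]
cv2.imwrite('pics/s3c.png',cv2.resize(c,None,fx=2.5,fy=2.5))
```

```text
(no output)
```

View pics/s3c.png

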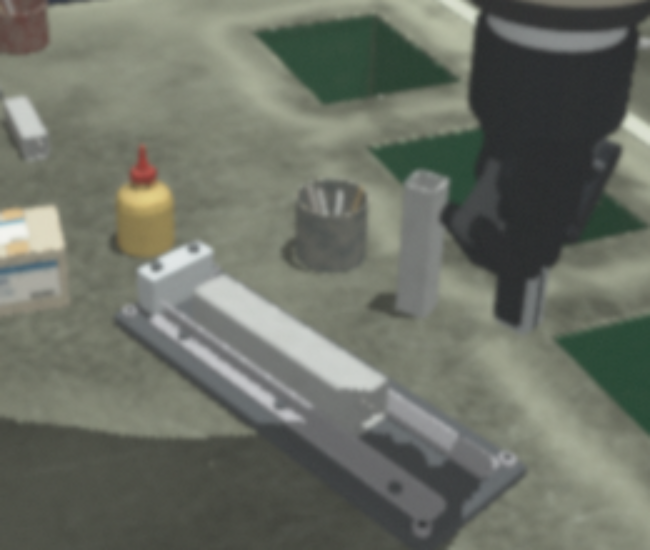

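The tube now lies in the trough, with its rear end at about (360,390) in the crop and its front near (210,283), short of the stop. It looks close to the far strip, so I'll check that it is seated.

Run:
```python
from h import *
np.set_printoptions(precision=4,suppress=True)
a=np.array([-.3815,.9244]);n=np.array([-a[1],a[0]]);c=np.array([.544,-.1055,0])
L=lambda x,y,z: c+np.array([*(x*a+y*n),z])
A=cv2.imread('pics/s3.png')
crop=cv2.resize(A[250:350,240:410],None,fx=4.5,fy=4.5,interpolation=cv2.INTER_CUBIC)
im=cv2.cvtColor(snap('top','t3'),4)
T=cv2.resize(im[160:260,280:410],None,fx=6,fy=6,interpolation=cv2.INTER_CUBIC)
# expected seated tube outline (rear at -.075), drawn thin
xr=-.075
q=np.array([proj('side',L(x,y,.042)) for x,y in((xr,-.016),(xr,.016),(xr+.16,.016),(xr+.16,-.016))])
cv2.polylines(crop,[((q+.5-[240,250])*4.5).astype(int)],True,(0,0,255),1)
cv2.imwrite('pics/s3d.png',crop)
q=np.array([proj('top',L(x,y,.042)) for x,y in((xr,-.016),(xr,.016),(xr+.16,.016),(xr+.16,-.016))])
cv2.polylines(T,[((q+.5-[280,160])*6).astype(int)],True,(0,0,255),1)
cv2.imwrite('pics/t3d.png',T[:600,:780])
```

```text
(no output)
```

View pics/s3d.png

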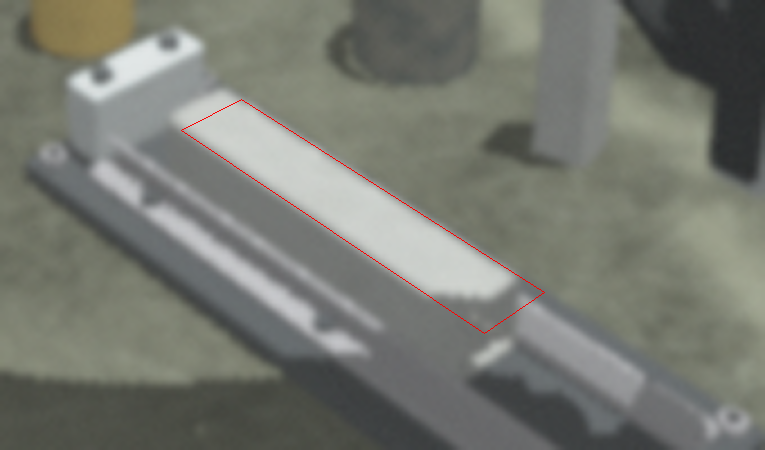

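View pics/t3d.png

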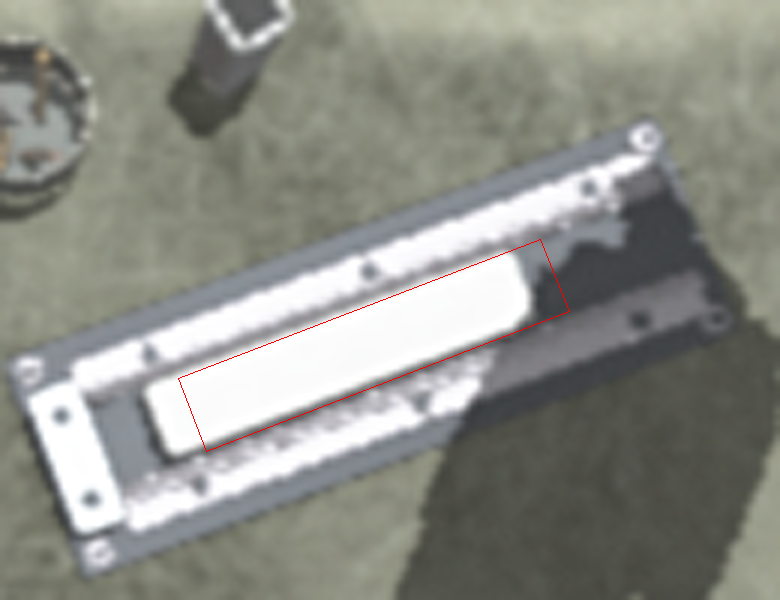

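Both views show the tube flat between the strips, its top outline parallel to the trough. Its rear end is at x of about -0.065 m, some 30 mm short of the stop. Next I'll descend behind it.

Emit:
apply_moves --deltas '[{"ax": 0,"ay": 0,"az": 0,"tx": 0,"ty": 0,"tz": 4,"fingers": -1},{"ax": 0,"ay": 0,"az": 0,"tx": 0,"ty": 0,"tz": 4,"fingers": -1},{"ax": 0,"ay": 0,"az": 0,"tx": 0,"ty": 0,"tz": 3,"fingers": -1},{"ax": 0,"ay": 0,"az": 0,"tx": 0,"ty": 0,"tz": 1.2,"fingers": -1},{"ax": 0,"ay": 0,"az": 0,"tx": 2,"ty": 0,"tz": 0,"fingers": -1},{"ax": 0,"ay": 0,"az": 0,"tx": 2,"ty": 0,"tz": 0,"fingers": -1},{"ax": 0,"ay": 0,"az": 0,"tx": 2,"ty": 0,"tz": 0,"fingers": -1},{"ax": 0,"ay": 0,"az": 0,"tx": 1,"ty": 0,"tz": 0,"fingers": -1},{"ax": 0,"ay": 0,"az": 0,"tx": 0.5,"ty": 0,"tz": 0,"fingers": -1}]'

```text
time_s: 7.15
tcp_pos: [0.5754, -0.1816, 0.0452]
eef_rot: [[-0.381, 0.924, 0.001], [0.924, 0.381, -0.0], [-0.001, 0.001, -1.0]]
ft_force: [0.6, -0.3, 0.2]
finger_gap: -0.0002
grasp_force: 0.0
```

Emit:
apply_moves --deltas '[{"ax": 0,"ay": 0,"az": 0,"tx": 0.4,"ty": 0,"tz": 0,"fingers": -1},{"ax": 0,"ay": 0,"az": 0,"tx": 0.4,"ty": 0,"tz": 0,"fingers": -1},{"ax": 0,"ay": 0,"az": 0,"tx": 0.4,"ty": 0,"tz": 0,"fingers": -1},{"ax": 0,"ay": 0,"az": 0,"tx": 0.4,"ty": 0,"tz": 0,"fingers": -1},{"ax": 0,"ay": 0,"az": 0,"tx": 0.4,"ty": 0,"tz": 0,"fingers": -1}]'

```text
time_s: 7.65
tcp_pos: [0.5675, -0.1636, 0.0444]
eef_rot: [[-0.381, 0.925, 0.0], [0.925, 0.381, -0.0], [-0.0, 0.0, -1.0]]
ft_force: [1.2, -1.2, 0.9]
finger_gap: -0.0001
grasp_force: 0.8
```

Run:
```python
from h import *
im=snap('side','s4'); s=sense(); a=np.array([-.3815,.9244])
print(s['tcp_pos'],(np.array(s['tcp_pos'])[:2]-[.544,-.1055])@a,s['ft_force'])
cv2.imwrite('pics/s4c.png',cv2.resize(cv2.cvtColor(im,4)[250:350,240:410],None,fx=4.5,fy=4.5,interpolation=cv2.INTER_CUBIC))
```

```text
[ 0.56721321 -0.16302113  0.04434557] -0.062028367783466994 [-0.08281853 -1.38726361  0.23190085]
```

View pics/s4c.png

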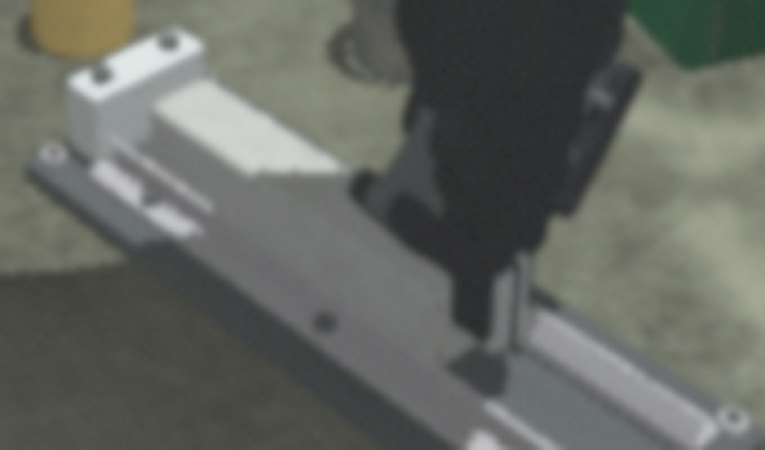

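The fingers are pushing the rear end at about (475,330), and the front corner at (155,105) has moved nearer the stop. I'll close the gap slowly and watch the force.

Emit:
apply_moves --deltas '[{"ax": 0,"ay": 0,"az": 0,"tx": 0.3,"ty": 0,"tz": 0,"fingers": -1},{"ax": 0,"ay": 0,"az": 0,"tx": 0.3,"ty": 0,"tz": 0,"fingers": -1},{"ax": 0,"ay": 0,"az": 0,"tx": 0.3,"ty": 0,"tz": 0,"fingers": -1},{"ax": 0,"ay": 0,"az": 0,"tx": 0.2,"ty": 0,"tz": 0,"fingers": -1}]'

```text
time_s: 8.1
tcp_pos: [0.5631, -0.1532, 0.0443]
eef_rot: [[-0.381, 0.925, -0.0], [0.925, 0.381, 0.0], [0.0, -0.0, -1.0]]
ft_force: [0.4, 0.1, 1.0]
finger_gap: -0.0002
grasp_force: 0.7
```

Emit:
apply_moves --deltas '[{"ax": 0,"ay": 0,"az": 0,"tx": 0.1,"ty": 0,"tz": 0,"fingers": -1},{"ax": 0,"ay": 0,"az": 0,"tx": 0.1,"ty": 0,"tz": 0,"fingers": -1}]'

```text
time_s: 8.3
tcp_pos: [0.5624, -0.1515, 0.0443]
eef_rot: [[-0.381, 0.925, -0.0], [0.925, 0.381, 0.0], [0.0, -0.0, -1.0]]
ft_force: [1.1, -1.1, 0.3]
finger_gap: -0.0001
grasp_force: 0.7
```

Emit:
apply_moves --deltas '[{"ax": 0,"ay": 0,"az": 0,"tx": 0.1,"ty": 0,"tz": 0,"fingers": -1},{"ax": 0,"ay": 0,"az": 0,"tx": 0.1,"ty": 0,"tz": 0,"fingers": -1}]'

```text
time_s: 8.5
tcp_pos: [0.5617, -0.1497, 0.0443]
eef_rot: [[-0.381, 0.925, 0.0], [0.925, 0.381, -0.0], [-0.0, 0.0, -1.0]]
ft_force: [0.1, -0.9, 1.1]
finger_gap: -0.0002
grasp_force: 0.7
```

Emit:
apply_moves --deltas '[{"ax": 0,"ay": 0,"az": 0,"tx": 0.1,"ty": 0,"tz": 0,"fingers": -1},{"ax": 0,"ay": 0,"az": 0,"tx": 0.05,"ty": 0,"tz": 0,"fingers": -1}]'

```text
time_s: 8.7
tcp_pos: [0.5611, -0.1483, 0.0443]
eef_rot: [[-0.381, 0.925, 0.0], [0.925, 0.381, -0.0], [-0.0, -0.0, -1.0]]
ft_force: [0.9, -3.6, 1.5]
finger_gap: -0.0
grasp_force: 2.0
```

Emit:
apply_moves --deltas '[{"ax": 0,"ay": 0,"az": 0,"tx": 0.05,"ty": 0,"tz": 0,"fingers": -1}]'

```text
time_s: 8.8
tcp_pos: [0.5612, -0.1482, 0.0444]
eef_rot: [[-0.381, 0.925, 0.0], [0.925, 0.381, -0.001], [-0.001, 0.0, -1.0]]
ft_force: [3.0, -6.0, 0.9]
finger_gap: 0.0001
grasp_force: 3.5
```

Emit:
apply_moves --deltas '[{"ax": 0,"ay": 0,"az": 0,"tx": 0.05,"ty": 0,"tz": 0,"fingers": -1},{"ax": 0,"ay": 0,"az": 0,"tx": 0,"ty": 0,"tz": 0,"fingers": -1}]'

```text
time_s: 9.0
tcp_pos: [0.5612, -0.1482, 0.0445]
eef_rot: [[-0.38, 0.925, 0.001], [0.925, 0.38, -0.002], [-0.002, 0.0, -1.0]]
ft_force: [2.2, -7.8, 0.2]
finger_gap: 0.0003
grasp_force: 3.9
```

The tool has stopped moving and the force is rising, so the tube is up against the stop. I'll back straight off and then lift clear.

Emit:
apply_moves --deltas '[{"ax": 0,"ay": 0,"az": 0,"tx": -0.5,"ty": 0,"tz": 0,"fingers": -1},{"ax": 0,"ay": 0,"az": 0,"tx": -2,"ty": 0,"tz": 0,"fingers": -1},{"ax": 0,"ay": 0,"az": 0,"tx": -4,"ty": 0,"tz": 0,"fingers": -1},{"ax": 0,"ay": 0,"az": 0,"tx": -4,"ty": 0,"tz": 0,"fingers": -1},{"ax": 0,"ay": 0,"az": 0,"tx": 0,"ty": 0,"tz": -4,"fingers": -1},{"ax": 0,"ay": 0,"az": 0,"tx": 0,"ty": 0,"tz": -4,"fingers": -1},{"ax": 0,"ay": 0,"az": 0,"tx": 0,"ty": 0,"tz": -4,"fingers": -1},{"ax": 0,"ay": 0,"az": 0,"tx": 0,"ty": 0,"tz": 0,"fingers": -1}]'

```text
time_s: 9.8
tcp_pos: [0.6029, -0.2454, 0.1698]
eef_rot: [[-0.381, 0.925, 0.007], [0.925, 0.381, -0.002], [-0.005, 0.006, -1.0]]
ft_force: [1.4, -1.3, -0.6]
finger_gap: 0.0001
grasp_force: 0.0
```

Run:
```python
from h import *
a=snap('side','s5');b=snap('top','t5')
f=lambda i:cv2.cvtColor(i,4)
A=cv2.resize(f(a)[210:360,190:410],(800,545)[:2],interpolation=cv2.INTER_CUBIC)[:, :]
A=cv2.resize(A,(400,272));B=cv2.resize(f(b)[150:300,240:410],(400,353))
A2=cv2.resize(f(a)[250:330,240:380],(400,229),interpolation=cv2.INTER_CUBIC);B2=cv2.resize(f(b)[195:260,280:350],(400,371),interpolation=cv2.INTER_CUBIC)[:220]
L=np.vstack([A,B])[:600];R=np.vstack([A2,B2,np.zeros((600,400,3),np.uint8)])[:600]
L=np.vstack([L,np.zeros((600,400,3),np.uint8)])[:600]
cv2.imwrite('pics/f.png',np.hstack([L,R])); print(sense()['tcp_pos'])
```

```text
[ 0.60112856 -0.24464413  0.16486511]
```

View pics/f.png

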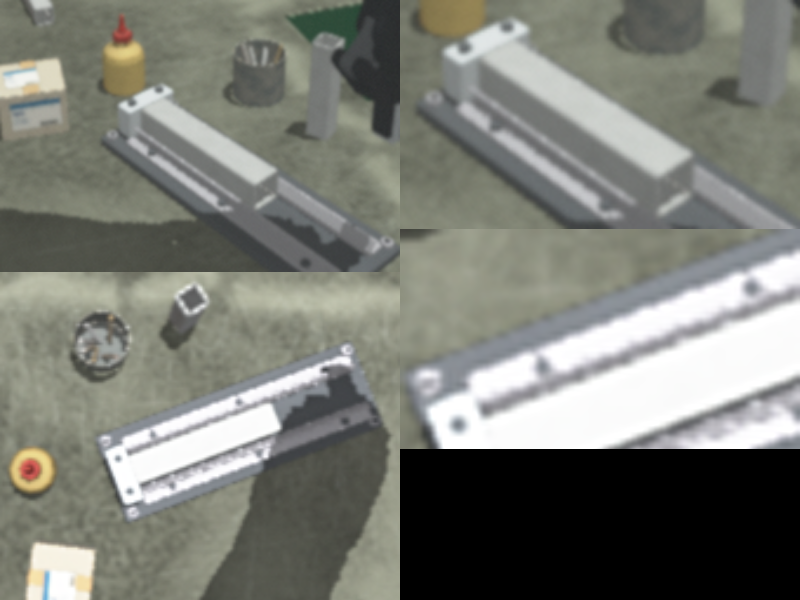

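The tube lies flat in the trough with its front end against the stop (side zoom at about (480,55), no gap), and the short tube, bottle, cup and carton are all standing as before. The arm is clear.

```bash
python3 -c "
from h import *
print(robot.close_job())"
```

```text
the job is handed in; nothing more can be done
None
```

The long tube was pushed over into the trough and then lengthwise until it met the end stop; the four bystanders are still standing where they were, and the job was handed in at about 10 s.

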